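# Weigh the parcel from the back of the sorting bay

## Task

Stand the tall round mailing tube and the tall carton from the front of the sorting bay upright in the low holding tray, then lay the long low parcel from behind them flat on the middle of the postal scale's steel plate and leave it there. After that, stand the tube and the carton back in the bay, each where it stood at the start. Keep the tube and the carton from tipping over and do not disturb the other small things on the bench.

Things in the scene. Friction and masses are not known exactly. Their poses are not given: they have to be found in the camera images.
- tube: Upright round cardboard mailing tube with a white end cap, 56 mm diameter, 125 mm tall, 0.18-0.35 kg, closed and rigid. Origin: centre of its underside, z up. It stands at the front (robot's side) left or right in the bay, on the bay's floor.
- carton: Upright tall cardboard carton, 50 mm along its x, 60 mm along its y, 120 mm tall, 0.25-0.5 kg, rigid; a paper tape strip over its top. Origin: centre of its underside, z up. It stands beside the tube at the front of the bay (centres about 92 mm apart), roughly square to the bay.
- parcel: Long low cardboard parcel with a white blank label on top, 50 mm along its x, 130 mm along its y, 45 mm high, 0.28-0.56 kg, rigid. Origin: centre of its underside, z up. It lies on the bay's floor across the back, 2 to 25 mm behind the tube and the carton; its back face is about 50 mm from the bay's back wall.
- bay: Sorting bay to clear: fixed grey plastic open-fronted tray. Origin on the bench, x towards its back wall, y to its left. Floor 5 mm thick, from x = -89 to +101 mm and y = -125 to +125 mm; walls 4 mm thick and up to 66 mm high at the back (inner face at x = +95 mm) and both sides (inner faces at y = +-121 mm); no front wall.
- tray: Holding tray, the side area: fixed empty low grey plastic tray, 250 mm along its x, 150 mm along its y, rim 20 mm high, walls 4 mm, inner floor 4 mm above the bench. Origin: centre of its underside. It lies left or right of the bay, the scale on the other side.
- scale: Postal scale, fixed: black base with a square steel plate 190 x 190 mm on top, plate's upper face 45 mm above the bench (it does not give). Origin: under the centre of the plate, on the bench. A lower (22 mm) display console reaches from the plate out to x = -133 mm, towards the robot.
- tape: Bystander: roll of packing tape lying flat, 90 mm diameter, 48 mm high, loose. Origin: centre of its underside. On the bench in front of the bay.
- stamp: Bystander: hand stamp with a black 30 x 60 mm foot and a wooden knob, 70 mm high, loose. Origin: centre of its underside. On the bench in front of the bay.
- mug: Bystander: white mug, 78 mm diameter, 90 mm high, loose. Origin: centre of its underside. Farther back on the right.
- penpot: Bystander: dark steel pen cup, 76 mm diameter, 95 mm high, loose. Origin: centre of its underside. Farther back on the left.

How it is judged:
On the way, in this order (a step that is already met when the one before it is completed fails the run):
1. the tube and the carton both stand upright in the holding tray (x of tube in the frame of tray between -0.105 and 0.105 m and y of tube in the frame of tray between -0.055 and 0.055 m and z of each of tube, carton in the frame of tray below 0.01 m and angle between each of tube, carton's own z axis and vertical below 0.12 rad and x of carton in the frame of tray between -0.105 and 0.105 m and y of carton in the frame of tray between -0.055 and 0.055 m and linear speed of each of tube, carton below 0.02 m/s and angular speed of each of tube, carton below 0.2 rad/s), for 0.2 s.
2. the parcel lies flat on the middle of the scale's plate while the tube and the carton still stand in the holding tray (horizontal distance between parcel and scale below 0.025 m and z of parcel in the frame of scale between 0.04 and 0.05 m and angle between parcel's own z axis and vertical below 0.1 rad and linear speed of parcel below 0.02 m/s and angular speed of parcel below 0.2 rad/s and x of tube in the frame of tray between -0.105 and 0.105 m and y of tube in the frame of tray between -0.055 and 0.055 m and z of each of tube, carton in the frame of tray below 0.01 m and angle between each of tube, carton's own z axis and vertical below 0.12 rad and x of carton in the frame of tray between -0.105 and 0.105 m and y of carton in the frame of tray between -0.055 and 0.055 m), for 0.2 s.
At the end, for the whole second after the job is handed in: The parcel lies flat on the scale's plate with its centre within 25 mm of the plate's centre; the tube and the carton each stand upright in the bay within 15 mm of where each stood at the start; all three are at rest (horizontal distance between parcel and scale below 0.025 m and z of parcel in the frame of scale between 0.04 and 0.05 m and angle between each of parcel, tube, carton's own z axis and vertical below 0.1 rad and distance of each of tube, carton from where it was at the start of the episode below 0.015 m and linear speed of each of tube, carton, parcel below 0.02 m/s and angular speed of each of tube, carton, parcel below 0.2 rad/s); the robot touches nothing.
It fails at once if the tube or the carton is tipped over (more than 40 degrees) (angle between any of tube, carton's own z axis and vertical above 0.7 rad).
It fails at once if the tape is disturbed (moved more than 25 mm) (distance of tape from where it was at the start of the episode above 0.025 m).
It fails at once if the stamp is disturbed (moved more than 25 mm) (distance of stamp from where it was at the start of the episode above 0.025 m).
It fails at once if the mug is disturbed (moved more than 25 mm) (distance of mug from where it was at the start of the episode above 0.025 m).
It fails at once if the penpot is disturbed (moved more than 25 mm) (distance of penpot from where it was at the start of the episode above 0.025 m).
It also fails if it takes over 122 s, if anything falls off the work surface, if the arm or the gripper's body presses on something with over 40 N, if the wrist force passes 120 N, or if a joint passes its speed limit or range.

## Robot

A 6-joint arm with a two-finger parallel gripper is mounted at the origin on the work surface. World frame = base frame: x ahead of the robot, y to its left, z up, the work surface at z = 0. Lengths are in m, angles in rad, forces in N, time in s.
With the tool pointing down it reaches from about 0.375 to 0.9 m from the base axis. Payload 3.1 kg.
Tool frame: the origin (TCP) lies between the finger pads; the fingertips stand manip.nose_length ahead of it and the grasp point (between the pads) lies 5 mm behind it (manip.nose_length is the distance from the TCP to the fingertips, in m); z points along the fingers, y is the line along which they close (so a half turn about z gives the same grasp; the last joint's range is limited). The gripper opens to 85 mm and grips with 20 to 120 N. Pads are 22 mm wide; open, the fingers measure 114 mm over their backs; the gripper's body (76 mm by 85 mm) begins 54 mm behind the grasp point. The pads swing forward as they close: fully open they stand 13 mm farther back than shut.
Start: joints at [0.929, 0.527, 1.433, -0, 1.181, -0.178], TCP at [0.279, 0.559, 0.216] pointing down, gripper open.
Joint ranges: [-3.08, 3.08], [-0.75, 2.2], [0.22, 2.44], [-1.43, 4.57], [0, 2.65], [-2.85, 2.85]. Speed limits (rad/s): [2.79, 2.79, 3.14, 3.14, 3.14, 3.14].

## Interface

Orientations are given as a unit quaternion [x, y, z, w].
In Python, from station import monitor, eyes, job, manip gives the robot as it stands.
- The arm moves only by the shell command python3 -m pendant 'ROWS' [FORCE]. ROWS is JSON, a list that holds one entry, the list of rows, each a list of 7 numbers: the shift along the tool's x, y, z as a fraction of full scale, then the turn, a rotation vector about the tool's x, y, z as a fraction of full scale, then the opening, from 0 (shut) to 1 (fully open). A call has 1 to 20 rows; each row shifts and turns the commanded pose from where the row before left it, along the tool's axes as they then stand; what a row does not reach is not made up. Full scale, the value 1, is 800 mm for a shift and 0.12 rad for a turn. A row lasts 1/10 s, in which the tool goes at most 50 mm and 8.59 degrees, less where a joint would pass 70% of its speed; a pose out of reach is approached as far as the arm can. A call with a number of a shift or a turn outside -1 to 1 is refused whole. A call with a gripper value outside its range is refused whole. The fingers move at their own pace and stop on an object; FORCE is the grip in N (left out, the last holds). Time passes only in rows, so rows that do not move let the fingers close. It gives the time, the measured TCP pose, the force, the opening and the grip force at its end, in the units of the state.
- monitor.sense(): the state, without advancing time (a new reading comes with each control period).
- eyes.snapshot(name): name is "scene" or "side" or "wrist"; returns a dict with "pixels" (400x640x3 uint8, red, green, blue), "depth" (400x640 float32, m along the optical axis (not along the pixel's ray), 0 where there is no reading), "intrinsics" (3x3 intrinsics, pixels), "k1" (the pictures are not rectified: a ray, as slopes to the right and down, at radius r is drawn at 1 + k1 r^2 times it, then the intrinsics apply), "eye" and "attitude" of the camera in the world. Camera axes: x right, y down, z forward; pixel columns grow to the right and rows downward; lengths in m; the calibration is good to about 2 mm. A picture is of the moment at which its call begins.
- job.sign_off(): hands the job in; it is judged then, once.
The state is a dict: "t": time; "q": joint angles; "qd": joint speeds; "tau": joint torques, N m; "tcp_pos": TCP position; "tool_rot": TCP orientation; "force": force on the tool from outside, world axes, zero at the start; "ft_torque": the same for the moment, N m; "finger_gap": opening from 0.0 (shut) to 1.0 (fully open); "gripper_force": force on a finger pad.
Only numpy, scipy, OpenCV 4.12 (cv2) and the standard library are available. Lean on these libraries where they do the work, as an engineer would, in place of code of your own. Each camera call takes 0.05 s, during which the arm holds its last target. There are 200 camera calls.

## Working session

There is one attempt and no reset: what is moved stays moved. The work goes in short steps, Python scripts to look and compute and a shell command to move; the robot and the scene stay as the last step left them, time stands still between calls to the robot, and variables do not carry over. Pictures are saved under pics/ and viewed, at most 14 in all, crops included, and the job is handed in when it is done.

```bash
ls; mkdir -p pics; python3 - <<'E'
from station import monitor, eyes, job, manip
import cv2,numpy as np
s=monitor.sense();print({k:np.round(v,4).tolist() for k,v in s.items()}, manip.nose_length)
for n in ["scene","side"]:
    d=eyes.snapshot(n);cv2.imwrite(f"pics/{n}0.png",d["pixels"][:,:,::-1]);np.savez(f"{n}0.npz",**d)
    print(n,d["intrinsics"],d["k1"],d["eye"],d["attitude"])
E
```

```text
pics
{'t': 0.0, 'q': [0.9295, 0.5285, 1.4339, 0.0, 1.1814, -0.1785], 'qd': [0.0001, 0.0015, -0.0007, 0.0013, 0.0017, -0.0008], 'tau': [0.0, -44.2345, -17.803, -0.0001, 0.0083, 0.0], 'tcp_pos': [0.2786, 0.5587, 0.215], 'tool_rot': [0.2293, 0.9733, -0.001, -0.0004], 'force': [-0.3237, -0.0405, 0.3961], 'ft_torque': [0.0334, -0.0051, -0.009], 'gripper_force': 0.0, 'finger_gap': 0.9951} 0.014
scene [[361.05273484   0.         312.71201622]
 [  0.         361.05273484 198.18960219]
 [  0.           0.           1.        ]] 0.021557909341642933 [0.94386757 0.36321283 0.58901407] [ 0.3598118   0.85634908 -0.33786732 -0.1518137 ]
side [[474.70741117   0.         312.40328048]
 [  0.         474.70741117 204.25643514]
 [  0.           0.           1.        ]] -0.019235216500231096 [ 0.50589267 -0.74303181  0.74775273] [ 0.91867264 -0.04373413  0.01823977 -0.39216733]
```

View pics/scene0.png

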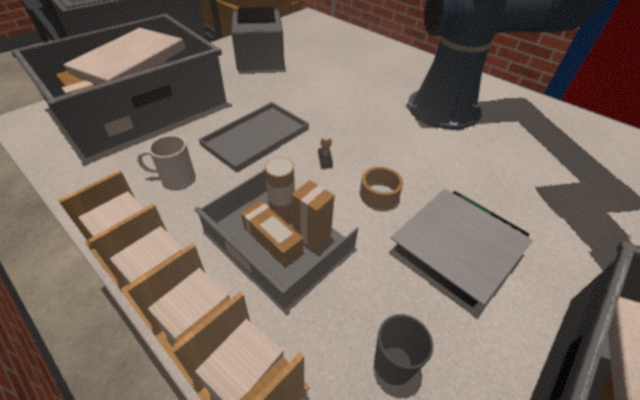

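View pics/side0.png

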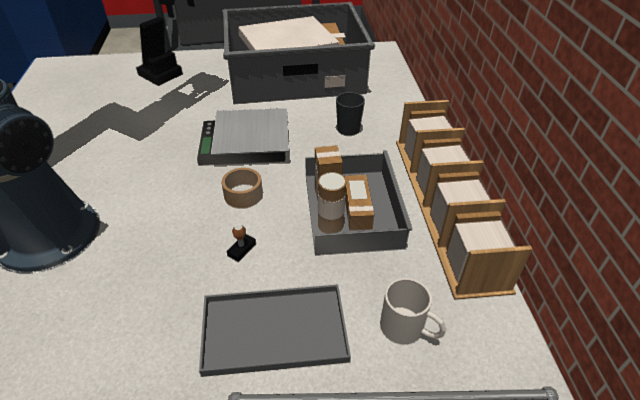

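The side view shows: tray (275,330), bay (357,200), tube (331,195), carton (327,165), parcel (360,200), scale (245,135), tape (242,187), stamp (240,243), mug (408,312) and penpot (350,113). The scene view agrees. Next I turn depth into points.

```bash
cat > h.py <<'E'
import numpy as np,cv2
from scipy.spatial.transform import Rotation as R
def rays(d,uv):
    p=cv2.undistortPoints(np.asarray(uv,float).reshape(-1,1,2),d["intrinsics"],np.array([float(d["k1"]),0,0,0,0]))[:,0]
    return np.c_[p,np.ones(len(p))]
def cloud(d):
    v,u=np.nonzero(d["depth"]>0)
    P=rays(d,np.c_[u,v])*d["depth"][v,u][:,None]
    return R.from_quat(d["attitude"]).apply(P)+d["eye"],d["pixels"][v,u],np.c_[u,v]
def plane(d,uv,z):
    r=R.from_quat(d["attitude"]).apply(rays(d,uv)); return d["eye"]+r*((z-d["eye"][2])/r[:,2])[:,None]
def rect(P):
    c,s,a=cv2.minAreaRect(P[:,:2].astype(np.float32)*1000)
    return np.round(c,1),np.round(s,1),round(a,1)
E
python3 - <<'E'
from h import *
X0,Y0,S=0.2,-0.5,0.002
M=np.zeros((400,550,3),np.uint8);H=np.full((400,550),-1.)
for n in ["scene","side"]:
    P,C,_=cloud(dict(np.load(n+"0.npz")))
    t=P[(abs(P[:,2])<.01)&(P[:,0]>.3)&(P[:,0]<.6)&(abs(P[:,1])<.3)];print(n,"table z",np.median(t[:,2]))
    i=((P[:,0]-X0)/S).astype(int);j=((P[:,1]-Y0)/S).astype(int)
    k=(i>=0)&(i<400)&(j>=0)&(j<550)
    P,C,i,j=P[k],C[k],i[k],j[k];o=np.argsort(P[:,2])
    for q in o:
        if P[q,2]<.2 and P[q,2]>H[i[q],j[q]]: H[i[q],j[q]]=P[q,2];M[i[q],j[q]]=C[q]
    for z0,z1 in [(.038,.052),(.06,.075),(.085,.1),(.115,.14)]:
        m=np.zeros((400,550),np.uint8);s=(P[:,2]>z0)&(P[:,2]<z1);m[i[s],j[s]]=1
        m=cv2.morphologyEx(m,cv2.MORPH_CLOSE,np.ones((5,5)))
        l,L,st,_=cv2.connectedComponentsWithStats(m)
        for a in range(1,l):
            if st[a,4]>60:
                q=s&(L[i,j]==a);print(n,z0,st[a,4],*rect(P[q]),np.median(C[q],0))
np.save("H.npy",H);cv2.imwrite("pics/top.png",M[::-1,::-1,::-1])
E
```

```text
scene table z -0.00013316562398590914
scene 0.038 9146 [443.5 281.8] [190.6 193.1] 88.2 [142. 133. 129.]
scene 0.038 550 [423.9  81.7] [88.8 88.3] 48.0 [124.  93.  63.]
scene 0.038 194 [504.1 486. ] [231.2   2.9] 3.0 [44. 41. 40.]
scene 0.038 572 [ 616.4 -489.5] [  9.4 368. ] 85.8 [56. 52. 50.]
scene 0.038 497 [667.    9.5] [249.7 192.6] 89.7 [66. 61. 57.]
scene 0.038 1768 [645.7  14.2] [145.1 115.6] 87.4 [153. 111.  72.]
scene 0.038 80 [687.2 316.7] [28.9 61.1] 9.8 [50. 47. 45.]
scene 0.038 100 [ 719.4 -269. ] [28.1 73.1] 65.5 [95. 86. 78.]
scene 0.06 150 [507.4 486.4] [239.8   1.7] 3.0 [41. 39. 38.]
scene 0.06 64 [424.  -83.3] [16.4 23.9] 44.2 [106.   77.5  60. ]
scene 0.06 626 [ 620.1 -489.4] [  8.9 374.5] 85.8 [55. 51. 48.]
scene 0.06 98 [629.6  69.1] [37.7 76.6] 42.2 [78. 61. 47.]
scene 0.06 822 [713.8   9. ] [255.8 102.1] 89.5 [109. 103.  97.]
scene 0.06 160 [705.7 320.2] [69.8 66. ] 3.7 [50. 47. 44.]
scene 0.06 111 [ 699.8 -317.7] [26.5 66.6] 67.1 [93. 83. 76.]
scene 0.06 114 [ 720.8 -272.8] [34.  77.7] 60.7 [94.5 86.  78. ]
scene 0.06 112 [880.1   3.9] [  4.  109.4] 89.9 [94.
[... 3529 characters left out ...]
5 1506 [877.6  82.9] [97.1 94.9] 5.5 [218. 204. 189.]
side 0.085 1355 [877.1 204.9] [97.5 91. ] 6.6 [218. 204. 190.]
side 0.115 1084 [588.3 489.8] [401.1  17.1] 2.5 [41. 41. 41.]
side 0.115 1166 [638.3 575.4] [136.1  54.2] 11.3 [223. 209. 194.]
side 0.115 630 [610.9 -39.6] [56.3 54.6] 49.1 [209. 205. 192.]
side 0.115 788 [614.9  54.9] [51.2 63.6] 4.6 [164. 121.  74.]
side 0.115 326 [880.1 239.7] [ 15.  112.3] 89.1 [91. 69. 46.]
side 0.115 298 [ 880.5 -240.5] [ 11.  110.3] 89.9 [120.  90.  59.]
side 0.115 315 [ 879.9 -120.5] [109.6  11.3] 0.6 [103.  77.  51.]
side 0.115 317 [ 8.798e+02 -5.000e-01] [108.7  13.3] 0.7 [95. 72. 47.]
side 0.115 327 [880.4 119.5] [ 13.5 110.5] 90.0 [94.  70.5 47. ]
```

View pics/top.png

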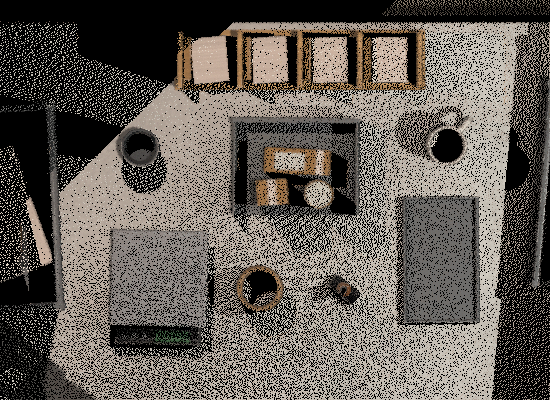

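The bay, tube (612,-38), carton (616,56, ~4°), scale (443,281) and bystanders are all clear in the top-down map. The tray sits near (480,-278). First move: turn the tool to close along world x, then go above the tube.

```bash
python3 -m pendant '[[[0,0,0,0,0,0.924,1],[0,0,0,0,0,0.924,1],[0,0,0,0,0,0.924,1],[0,0,0,0,0,0.924,1],[0,0,0,0,0,0.924,1],[0,0,0,0,0,0.924,1],[0,0,0,0,0,0.924,1],[0,0,0,0,0,0.924,1],[0,0,0,0,0,0.924,1],[0,0,0,0,0,0.924,1],[0,0,0,0,0,0,1]]]' 40
python3 -m pendant '[[[-0.0187,0.0104,0,0,0,0,1],[-0.0373,0.0208,0,0,0,0,1],[-0.0373,0.0208,0,0,0,0,1],[-0.0373,0.0208,0,0,0,0,1],[-0.0373,0.0208,0,0,0,0,1],[-0.0373,0.0208,0,0,0,0,1],[-0.0373,0.0208,0,0,0,0,1],[-0.0373,0.0208,0,0,0,0,1],[-0.0373,0.0208,0,0,0,0,1],[-0.0373,0.0208,0,0,0,0,1],[-0.0373,0.0208,0,0,0,0,1],[-0.0373,0.0208,0,0,0,0,1],[-0.0373,0.0208,0,0,0,0,1],[-0.0373,0.0208,0,0,0,0,1],[-0.0373,0.0208,0,0,0,0,1],[-0.0373,0.0208,0,0,0,0,1],[-0.0373,0.0208,0,0,0,0,1],[-0.0373,0.0208,0,0,0,0,1],[-0.0373,0.0208,0,0,0,0,1],[-0.0373,0.0208,0,0,0,0,1]]]'
python3 - <<'E'
from h import *
from station import eyes,monitor
for n in ["scene","side"]:
    P,C,_=cloud(dict(np.load(n+"0.npz")))
    b=(P[:,0]>.3)&(P[:,0]<.66)&(P[:,1]<-.15)&(P[:,1]>-.4)
    print("tray",n,*rect(P[b&(P[:,2]>.012)&(P[:,2]<.024)]))
    b=(P[:,0]>.64)&(P[:,0]<.73)&(abs(P[:,1])<.1)&(P[:,2]>.046)&(P[:,2]<.055)&(C[:,0]>C[:,2]+15)
    print("parcel",n,*rect(P[b]),np.median(P[b,2]))
    b=(abs(P[:,0]-.613)<.06)&(abs(P[:,1]+.038)<.04)&(P[:,2]>.12)&(P[:,2]<.14);print("tube",n,cv2.minEnclosingCircle((P[b,:2]*1000).astype(np.float32)),np.median(P[b],0))
s=monitor.sense();print(s["tcp_pos"],s["tool_rot"],s["t"])
d=eyes.snapshot("wrist");np.savez("w1.npz",**d);cv2.imwrite("pics/w1.png",d["pixels"][:,:,::-1])
P,C,_=cloud(d)
b=(abs(P[:,0]-.613)<.06)&(abs(P[:,1]+.038)<.04)&(P[:,2]>.12)&(P[:,2]<.14);print("tube wrist",cv2.minEnclosingCircle((P[b,:2]*1000).astype(np.float32)),b.sum())
b=(abs(P[:,0]-.615)<.06)&(abs(P[:,1]-.055)<.04)&(P[:,2]>.115)&(P[:,2]<.135);print("carton wrist",rect(P[b]) if b.sum() else 0)
E
```

```text
t: 1.2
tcp_pos: [0.2788, 0.5589, 0.2155]
tool_rot: [0.707, 0.707, -0.001, 0.0]
force: [-0.2, -0.4, -0.8]
finger_gap: 1.006
gripper_force: 0.0
t: 3.2
tcp_pos: [0.6026, -0.0253, 0.2159]
tool_rot: [0.707, 0.707, -0.0, -0.0]
force: [0.6, 0.6, 0.2]
finger_gap: 1.0
gripper_force: 0.0
tray scene [ 480.1 -282.6] [252.7 154.2] 0.5
parcel scene [672.7   6.5] [ 65.3 132.2] 0.0 0.04995343785297768
tube scene ((611.5762939453125, -36.44533920288086), 28.367107391357422) [ 0.61521856 -0.03264026  0.13011397]
tray side [ 479.9 -282.9] [251.2 152.4] 0.5
parcel side [676.3   4.7] [135.1  50.5] 87.5 0.04892694247830798
tube side ((609.4523315429688, -38.442626953125), 29.42020606994629) [ 0.61029349 -0.04339075  0.12927314]
[ 0.60264686 -0.02528293  0.21593197] [ 7.06903394e-01  7.07309989e-01 -3.69094063e-04 -1.85660196e-04] 3.2
tube wrist ((610.5465698242188, -37.55179977416992), 28.062976837158203) 2772
carton wrist (array([614.5,  55.4]), array([51.1, 60. ]), 3.7)
```

View pics/w1.png

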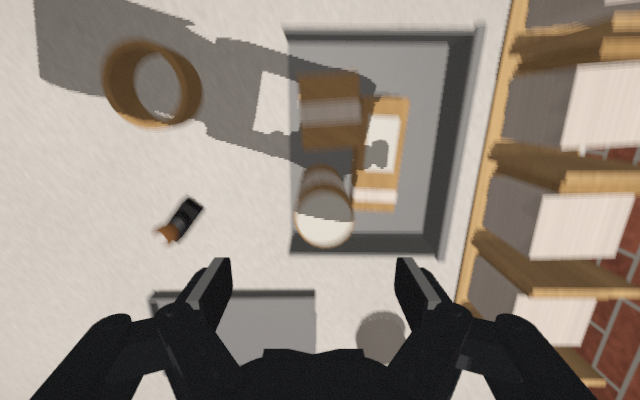

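The wrist view has the tube cap at (325,220), carton at (330,110), parcel behind at (385,150). All agrees with the map to about 2 mm, so I centre, descend and grip the tube.

```bash
python3 -m pendant '[[[-0.0153,0.01,0,0,0,0,1],[0,0,0.0145,0,0,0,1],[0,0,0.0145,0,0,0,1],[0,0,0.0145,0,0,0,1],[0,0,0.0145,0,0,0,1],[0,0,0.0145,0,0,0,1],[0,0,0.0145,0,0,0,1],[0,0,0.0145,0,0,0,1],[0,0,0.0145,0,0,0,1],[0,0,0.0145,0,0,0,1],[0,0,0.0145,0,0,0,1],[0,0,0,0,0,0,1],[0,0,0,0,0,0,0.2],[0,0,0,0,0,0,0.2],[0,0,0,0,0,0,0.2],[0,0,0,0,0,0,0.2],[0,0,0,0,0,0,0.2],[0,0,0,0,0,0,0.2],[0,0,0,0,0,0,0.2],[0,0,0,0,0,0,0.2]]]' 40
```

```text
t: 5.25
tcp_pos: [0.6115, -0.0353, 0.101]
tool_rot: [0.707, 0.707, 0.0, 0.001]
force: [-1.4, 0.7, 5.2]
finger_gap: 0.632
gripper_force: 42.6
```

```bash
python3 -m pendant '[[[0,0,-0.01,0,0,0,0.2],[0,0,-0.02,0,0,0,0.2],[0,0,-0.03,0,0,0,0.2],[0,0,-0.03,0,0,0,0.2],[0,0,-0.02,0,0,0,0.2],[-0.013,-0.0039,0,0,0,0,0.2],[-0.0258,-0.0078,0,0,0,0,0.2],[-0.0258,-0.0078,0,0,0,0,0.2],[-0.0258,-0.0078,0,0,0,0,0.2],[-0.0258,-0.0078,0,0,0,0,0.2],[-0.0258,-0.0078,0,0,0,0,0.2],[-0.0258,-0.0078,0,0,0,0,0.2],[-0.0258,-0.0078,0,0,0,0,0.2],[-0.0258,-0.0078,0,0,0,0,0.2],[-0.0258,-0.0078,0,0,0,0,0.2],[-0.0258,-0.0078,0,0,0,0,0.2],[-0.0258,-0.0078,0,0,0,0,0.2],[-0.013,-0.0039,0,0,0,0,0.2],[0,0,0,0,0,0,0.2],[0,0,0,0,0,0,0.2]]]' 40
python3 -m pendant '[[[0,0,0.02,0,0,0,0.2],[0,0,0.02,0,0,0,0.2],[0,0,0.02,0,0,0,0.2],[0,0,0.02,0,0,0,0.2],[0,0,0.01,0,0,0,0.2],[0,0,0.005,0,0,0,0.2],[0,0,0,0,0,0,0.2],[0,0,0,0,0,0,0.2]]]'
```

```text
t: 7.25
tcp_pos: [0.5353, -0.2822, 0.1872]
tool_rot: [0.708, 0.707, 0.0, -0.001]
force: [0.3, -0.4, -2.7]
finger_gap: 0.636
gripper_force: 42.9
t: 8.05
tcp_pos: [0.5365, -0.283, 0.1127]
tool_rot: [0.707, 0.707, 0.0, 0.001]
force: [-0.9, -0.2, -4.0]
finger_gap: 0.636
gripper_force: 43.0
```

```bash
python3 -m pendant '[[[0,0,0.003,0,0,0,0.2],[0,0,0.003,0,0,0,0.2],[0,0,0.003,0,0,0,0.2],[0,0,0.003,0,0,0,0.2],[0,0,0.0015,0,0,0,0.2],[0,0,0,0,0,0,0.2],[0,0,0,0,0,0,0.2]]]'
```

```text
t: 8.75
tcp_pos: [0.5359, -0.283, 0.1012]
tool_rot: [0.707, 0.707, -0.0, -0.0]
force: [0.3, 0.6, -2.7]
finger_gap: 0.635
gripper_force: 43.0
```

```bash
python3 -m pendant '[[[0,0,0.001,0,0,0,0.2],[0,0,0.0008,0,0,0,0.2],[0,0,0,0,0,0,0.2],[0,0,0,0,0,0,0.2]]]'
```

```text
t: 9.15
tcp_pos: [0.5361, -0.2831, 0.1002]
tool_rot: [0.707, 0.707, -0.0, 0.0]
force: [-0.5, -1.2, 0.3]
finger_gap: 0.632
gripper_force: 43.2
```

```bash
python3 -m pendant '[[[0,0,0,0,0,0,1],[0,0,0,0,0,0,1],[0,0,0,0,0,0,1],[0,0,0,0,0,0,1],[0,0,0,0,0,0,1],[0,0,0,0,0,0,1],[0,0,-0.02,0,0,0,1],[0,0,-0.04,0,0,0,1],[0,0,-0.04,0,0,0,1],[0,0,-0.03,0,0,0,1],[0,0,0,0,0,0,1]]]'
python3 -m pendant '[[[0.0151,0.0035,0,0,0,0,1],[0.0302,0.007,0,0,0,0,1],[0.0302,0.007,0,0,0,0,1],[0.0302,0.007,0,0,0,0,1],[0.0302,0.007,0,0,0,0,1],[0.0302,0.007,0,0,0,0,1],[0.0302,0.007,0,0,0,0,1],[0.0302,0.007,0,0,0,0,1],[0.0302,0.007,0,0,0,0,1],[0.0302,0.007,0,0,0,0,1],[0.0302,0.007,0,0,0,0,1],[0.0302,0.007,0,0,0,0,1],[0.0302,0.007,0,0,0,0,1],[0.0302,0.007,0,0,0,0,1],[0.0151,0.0035,0,0,0,0,1],[0,0,0,0,0,-0.54,1],[0,0,0,0,0,0,1]]]'
python3 - <<'E'
from h import *
from station import eyes,monitor
print(monitor.sense()["tcp_pos"])
for n in ["scene","side","wrist"]:
    d=eyes.snapshot(n);P,C,_=cloud(d)
    b=(abs(P[:,0]-.536)<.06)&(abs(P[:,1]+.283)<.06)&(P[:,2]>.12)&(P[:,2]<.14);print("tube",n,b.sum(),rect(P[b]) if b.sum()>9 else 0)
    b=(abs(P[:,0]-.615)<.06)&(abs(P[:,1]-.055)<.04)&(P[:,2]>.115)&(P[:,2]<.135);print("carton",n,b.sum(),rect(P[b]) if b.sum()>9 else 0)
    if n=="scene": cv2.imwrite("pics/s2.png",d["pixels"][:,:,::-1])
E
```

```text
t: 10.25
tcp_pos: [0.5381, -0.2846, 0.2078]
tool_rot: [0.707, 0.707, 0.001, 0.004]
force: [-0.6, -0.3, -0.0]
finger_gap: 0.997
gripper_force: 0.0
t: 11.95
tcp_pos: [0.6135, 0.056, 0.2023]
tool_rot: [0.684, 0.73, -0.001, -0.001]
force: [0.0, -0.2, -0.2]
finger_gap: 0.996
gripper_force: 0.0
[0.61352877 0.05599095 0.20233774]
tube scene 332 (array([ 536.3, -284.5]), array([55.1, 55. ]), 7.8)
carton scene 818 (array([615.8,  56.3]), array([51.4, 61. ]), 4.4)
tube side 852 (array([ 535.2, -286. ]), array([56.4, 54.7]), 84.1)
carton side 492 (array([615. ,  55.4]), array([51. , 64.1]), 4.1)
tube wrist 0 0
carton wrist 3811 (array([614.2,  55.6]), array([50.5, 60. ]), 3.6)
```

```bash
python3 -m pendant '[[[0,0.001,0.01,0,0,0,1],[0,0,0.016,0,0,0,1],[0,0,0.016,0,0,0,1],[0,0,0.016,0,0,0,1],[0,0,0.016,0,0,0,1],[0,0,0.016,0,0,0,1],[0,0,0.016,0,0,0,1],[0,0,0.016,0,0,0,1],[0,0,0.008,0,0,0,1],[0,0,0,0,0,0,1],[0,0,0,0,0,0,0.2],[0,0,0,0,0,0,0.2],[0,0,0,0,0,0,0.2],[0,0,0,0,0,0,0.2],[0,0,0,0,0,0,0.2],[0,0,0,0,0,0,0.2],[0,0,0,0,0,0,0.2],[0,0,0,0,0,0,0.2]]]' 45
```

```text
t: 13.9
tcp_pos: [0.6158, 0.0552, 0.1009]
tool_rot: [0.684, 0.729, 0.0, 0.001]
force: [-1.4, -0.2, 6.5]
finger_gap: 0.568
gripper_force: 47.2
```

```bash
python3 -m pendant '[[[0,0,-0.01,0,0,0,0.2],[0,0,-0.02,0,0,0,0.2],[0,0,-0.03,0,0,0,0.2],[0,0,-0.03,0,0,0,0.2],[0,0,-0.02,0,0,0.54,0.2],[-0.0151,-0.0085,0,0,0,0,0.2],[-0.0302,-0.0169,0,0,0,0,0.2],[-0.0302,-0.0169,0,0,0,0,0.2],[-0.0302,-0.0169,0,0,0,0,0.2],[-0.0302,-0.0169,0,0,0,0,0.2],[-0.0302,-0.0169,0,0,0,0,0.2],[-0.0302,-0.0169,0,0,0,0,0.2],[-0.0302,-0.0169,0,0,0,0,0.2],[-0.0302,-0.0169,0,0,0,0,0.2],[-0.0302,-0.0169,0,0,0,0,0.2],[-0.0302,-0.0169,0,0,0,0,0.2],[-0.0302,-0.0169,0,0,0,0,0.2],[-0.0302,-0.0169,0,0,0,0,0.2],[-0.0302,-0.0169,0,0,0,0,0.2],[-0.0151,-0.0085,0,0,0,0,0.2]]]' 45
python3 -m pendant '[[[0,0,0,0,0,0,0.2],[0,0,0.02,0,0,0,0.2],[0,0,0.02,0,0,0,0.2],[0,0,0.02,0,0,0,0.2],[0,0,0.02,0,0,0,0.2],[0,0,0.01,0,0,0,0.2],[0,0,0.005,0,0,0,0.2],[0,0,0.003,0,0,0,0.2],[0,0,0.003,0,0,0,0.2],[0,0,0.003,0,0,0,0.2],[0,0,0,0,0,0,0.2],[0,0,0,0,0,0,0.2]]]'
```

```text
t: 15.9
tcp_pos: [0.4234, -0.2843, 0.1866]
tool_rot: [0.708, 0.706, -0.0, -0.001]
force: [0.2, -0.4, -3.3]
finger_gap: 0.566
gripper_force: 47.5
t: 17.1
tcp_pos: [0.4259, -0.283, 0.1048]
tool_rot: [0.707, 0.707, 0.0, 0.0]
force: [0.6, 0.9, -3.3]
finger_gap: 0.568
gripper_force: 47.6
```

```bash
python3 -m pendant '[[[0,0,0.003,0,0,0,0.2],[0,0,0.002,0,0,0,0.2],[0,0,0.001,0,0,0,0.2],[0,0,0,0,0,0,0.2],[0,0,0,0,0,0,0.2]]]'
```

```text
t: 17.6
tcp_pos: [0.4257, -0.2829, 0.1]
tool_rot: [0.707, 0.707, -0.0, 0.0]
force: [-1.2, 0.2, 1.1]
finger_gap: 0.566
gripper_force: 47.9
```

```bash
python3 -m pendant '[[[0,0,0,0,0,0,1],[0,0,0,0,0,0,1],[0,0,0,0,0,0,1],[0,0,0,0,0,0,1],[0,0,0,0,0,0,1],[0,0,0,0,0,0,1],[0,0,-0.02,0,0,0,1],[0,0,-0.04,0,0,0,1],[0,0,-0.04,0,0,0,1],[0,0,-0.03,0,0,0,1],[0,0,0,0,0,0,1]]]'
python3 -m pendant '[[[0.0138,0.0117,0,0,0,0,1],[0.0277,0.0235,0,0,0,0,1],[0.0277,0.0235,0,0,0,0,1],[0.0277,0.0235,0,0,0,0,1],[0.0277,0.0235,0,0,0,0,1],[0.0277,0.0235,0,0,0,0,1],[0.0277,0.0235,0,0,0,0,1],[0.0277,0.0235,0,0,0,0,1],[0.0277,0.0235,0,0,0,0,1],[0.0277,0.0235,0,0,0,0,1],[0.0277,0.0235,0,0,0,0,1],[0.0277,0.0235,0,0,0,0,1],[0.0277,0.0235,0,0,0,0,1],[0.0138,0.0117,0,0,0,0,1],[0,0,0,0,0,0,1],[0,0,0,0,0,0,1]]]'
python3 - <<'E'
from h import *
from station import eyes,monitor
print(monitor.sense()["tcp_pos"])
for n in ["scene","side","wrist"]:
    d=eyes.snapshot(n);P,C,_=cloud(d)
    f=lambda s,b:print(s,n,b.sum(),rect(P[b]) if b.sum()>9 else 0)
    f("tube",(abs(P[:,0]-.536)<.05)&(abs(P[:,1]+.283)<.06)&(P[:,2]>.12)&(P[:,2]<.14))
    f("carton",(abs(P[:,0]-.426)<.05)&(abs(P[:,1]+.283)<.06)&(P[:,2]>.11)&(P[:,2]<.135))
    f("parcel",(abs(P[:,0]-.675)<.06)&(abs(P[:,1]-.005)<.1)&(P[:,2]>.045)&(P[:,2]<.055))
    if n!="scene": cv2.imwrite(f"pics/{n}3.png",d["pixels"][:,:,::-1])
E
```

```text
t: 18.7
tcp_pos: [0.4276, -0.2846, 0.2071]
tool_rot: [0.707, 0.707, -0.0, 0.004]
force: [0.6, 0.7, -0.2]
finger_gap: 1.0
gripper_force: 0.0
t: 20.3
tcp_pos: [0.6691, 0.005, 0.2025]
tool_rot: [0.707, 0.707, -0.001, -0.001]
force: [0.2, 0.1, -0.1]
finger_gap: 1.001
gripper_force: 0.0
[0.66908889 0.00502684 0.20245737]
tube scene 80 (array([ 535.9, -301. ]), array([33.9, 30.8]), 46.9)
carton scene 0 0
parcel scene 1453 (array([678. ,   6.2]), array([131.5,  51.4]), 86.8)
tube side 857 (array([ 535.7, -286.2]), array([55.6, 54.9]), 65.0)
carton side 1143 (array([ 424.9, -283. ]), array([50.8, 62.6]), 0.7)
parcel side 960 (array([676.7,   5.2]), array([132.4,  50.1]), 87.3)
tube wrist 0 0
carton wrist 0 0
parcel wrist 4973 (array([676.4,   5.3]), array([129.8,  51. ]), 87.1)
```

View pics/wrist3.png

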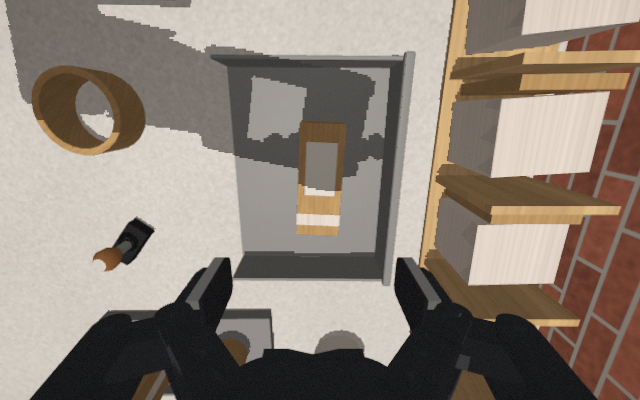

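The wrist view shows the parcel alone in the bay at (320,178), slightly turned, with room for the fingers to both sides. Tube and carton stand in the tray.

```bash
python3 -m pendant '[[[0,0.0095,0.01,0,0,0.42,1],[0,0,0.02,0,0,0,1],[0,0,0.02,0,0,0,1],[0,0,0.02,0,0,0,1],[0,0,0.02,0,0,0,1],[0,0,0.02,0,0,0,1],[0,0,0.02,0,0,0,1],[0,0,0.02,0,0,0,1],[0,0,0.02,0,0,0,1],[0,0,0.02,0,0,0,1],[0,0,0.013,0,0,0,1],[0,0,0.01,0,0,0,1],[0,0,0,0,0,0,1],[0,0,0,0,0,0,1]]]' 60
```

```text
t: 21.85
tcp_pos: [0.6782, 0.005, 0.0335]
tool_rot: [0.725, 0.689, 0.0, 0.0]
force: [1.5, 0.5, 0.1]
finger_gap: 1.003
gripper_force: 0.0
```

```bash
python3 -m pendant '[[[0,0,0,0,0,0,0.2],[0,0,0,0,0,0,0.2],[0,0,0,0,0,0,0.2],[0,0,0,0,0,0,0.2],[0,0,0,0,0,0,0.2],[0,0,0,0,0,0,0.2],[0,0,0,0,0,0,0.2],[0,0,0,0,0,0,0.2]]]' 60
```

```text
t: 22.65
tcp_pos: [0.6782, 0.0049, 0.0351]
tool_rot: [0.725, 0.689, 0.0, 0.0]
force: [-1.1, -0.0, 6.2]
finger_gap: 0.202
gripper_force: 3.2
```

```bash
python3 - <<'E'
from h import *
from station import eyes,monitor
d=eyes.snapshot("side");P,C,_=cloud(d)
a=cv2.resize(d["pixels"][130:280,250:450,::-1],None,fx=3,fy=3)
cv2.imwrite("pics/s4.png",a);d=eyes.snapshot("wrist");cv2.imwrite("pics/w4.png",d["pixels"][:,:,::-1]); print(monitor.sense()["finger_gap"],monitor.sense()["gripper_force"],monitor.sense()["tcp_pos"])
E
```

```text
0.2023841538058257 3.1904753614071524 [0.67827134 0.00488123 0.03507836]
```

View pics/s4.png

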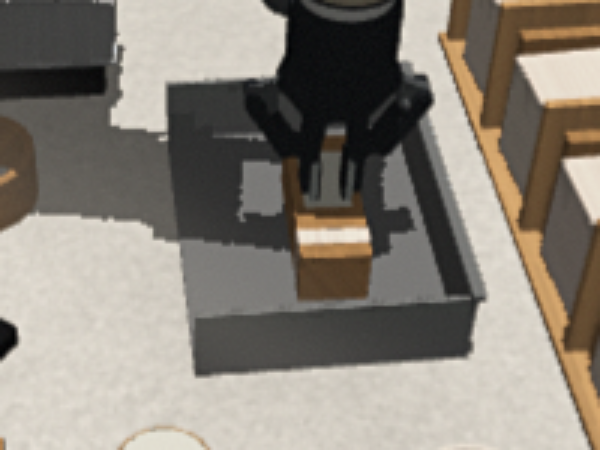

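View pics/w4.png

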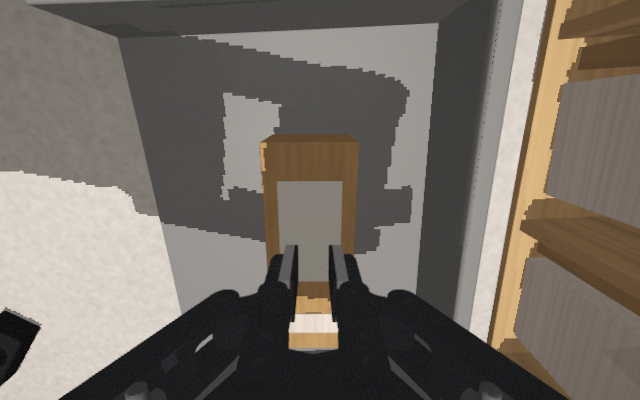

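Both pictures suggest the fingertips ended up over the parcel's label (wrist: tips near (285,250) and (345,250)) rather than beside it. I check the heights with depth.

```bash
python3 - <<'E'
from h import *
from station import eyes
for n in ["side","wrist"]:
    d=eyes.snapshot(n);P,C,uv=cloud(d)
    Z=np.zeros((400,640,3));Z[uv[:,1],uv[:,0]]=P
    if n=="wrist":
        for v,us in [(160,[310]),(215,[270,310,350]),(246,[284,290,310,335,342]),(256,[280,290,310,335,345]),(275,[275,285,293,310,335,345]),(320,[310]),(345,[310])]: print(v,[(u,np.round(Z[v,u]*1000).tolist()) for u in us])
    else:
        for v,us in [(183,[352,356,361,366]),(192,[352,356,361,366]),(197,[352,356,361,366]),(200,[356,361,366]),(208,[361])]: print(v,[(u,np.round(Z[v,u]*1000).tolist()) for u in us])
        b=(abs(P[:,0]-.675)<.035)&(abs(P[:,1]-.005)<.08)&(P[:,2]>.03)&(P[:,2]<.09)&(C[:,0]>C[:,2]+25); print(np.percentile(P[b,2],[5,50,95]),rect(P[b]))
E
```

```text
183 [(352, [659.0, -6.0, 93.0]), (356, [667.0, -6.0, 92.0]), (361, [689.0, 41.0, 49.0]), (366, [689.0, -3.0, 88.0])]
192 [(352, [661.0, -2.0, 63.0]), (356, [669.0, -5.0, 65.0]), (361, [683.0, 8.0, 52.0]), (366, [690.0, -7.0, 65.0])]
197 [(352, [662.0, -3.0, 49.0]), (356, [670.0, -4.0, 50.0]), (361, [681.0, -5.0, 50.0]), (366, [692.0, -4.0, 48.0])]
200 [(356, [669.0, -12.0, 49.0]), (361, [680.0, -13.0, 48.0]), (366, [690.0, -15.0, 49.0])]
208 [(361, [675.0, -38.0, 49.0])]
[0.03359876 0.04824274 0.05081412] (array([676.5,   4.4]), array([133.7,  50.1]), 87.2)
160 [(310, [680.0, 61.0, 52.0])]
215 [(270, [657.0, 32.0, 50.0]), (310, [678.0, 31.0, 51.0]), (350, [700.0, 30.0, 51.0])]
246 [(284, [663.0, 14.0, 52.0]), (290, [667.0, 16.0, 56.0]), (310, [677.0, 13.0, 51.0]), (335, [691.0, 15.0, 57.0]), (342, [695.0, 12.0, 51.0])]
256 [(280, [661.0, 12.0, 60.0]), (290, [668.0, 16.0, 68.0]), (310, [677.0, 6.0, 50.0]), (335, [690.0, 15.0, 68.0]), (345, [696.0, 10.0, 60.0])]
275 [(275, [661.0, 12.0, 78.0]), (285, [666.0, 16.0, 84.0]), (293, [670.0, 16.0, 84.0]), (310, [676.0, -7.0, 50.0]), (335, [689.0, 15.0, 85.0]), (345, [693.0, 15.0, 85.0])]
320 [(310, [675.0, -37.0, 52.0])]
345 [(310, [673.0, -58.0, 50.0])]
```

```bash
python3 - <<'E'
from h import *
P,C,uv=cloud(dict(np.load("w1.npz")))
T=np.array([.6026,-.0253,.2159]);Q=P-T
b=(abs(Q[:,0])<.08)&(abs(Q[:,1])<.05)&(Q[:,2]>-.05)
Q=Q[b];print(len(Q));o=np.argsort(Q[:,2])[:400:20];print(np.round(np.c_[Q[o]*1000,uv[b][o]]))
for z in (-.02,-.01,0,.01,.02,.03,.04,.05): 
    k=abs(Q[:,2]-z)<.005; print(z,k.sum(),(Q[k].min(0)*1000).round(),(Q[k].max(0)*1000).round()) if k.sum() else print(z,0)
E
```

```text
37961
[[-43.  -2.  28. 231. 273.]
 [ 43.  -1.  30. 395. 273.]
 [-43.  -6.  30. 231. 282.]
 [-43.  -5.  30. 231. 281.]
 [ 43.   8.  31. 397. 259.]
 [ 44.  -1.  31. 397. 276.]
 [ 43.   8.  32. 398. 261.]
 [-49.  10.  32. 214. 257.]
 [ 47.  10.  33. 406. 257.]
 [-43.   9.  33. 227. 259.]
 [ 48.  11.  33. 410. 257.]
 [-43.   0.  33. 228. 275.]
 [-43.  10.  34. 226. 258.]
 [-43. -10.  34. 230. 293.]
 [-43.   9.  34. 226. 260.]
 [ 43.   9.  34. 400. 262.]
 [ 43.  -5.  35. 397. 286.]
 [-47.  11.  35. 216. 258.]
 [ 43.   3.  35. 399. 272.]
 [-44.  11.  35. 223. 259.]]
-0.02 0
-0.01 0
0 0
0.01 0
0.02 0
0.03 339 [-49. -12.  28.] [50. 11. 35.]
0.04 1054 [-56. -12.  35.] [57. 11. 45.]
0.05 1344 [-56. -12.  45.] [57. 12. 55.]
```

Depth shows the open fingertips are about 28 mm behind the reported TCP (15 mm when shut), so the reported TCP lies about 29 mm beyond the true one. The earlier grips just caught the top 10–15 mm of each item. For the parcel I need TCP z ≈ -0.006, so I raise, open and go down again.

```bash
python3 -m pendant '[[[0,0,-0.02,0,0,0,0.2],[0,0,-0.02,0,0,0,1],[0,0,0,0,0,0,1],[0,0,0,0,0,0,1],[0,0,0,0,0,0,1],[0,0,0,0,0,0,1],[0,0,0,0,0,0,1],[0,0,0,0,0,0,1],[0,0,0,0,0,0,1],[0,0,0.02,0,0,0,1],[0,0,0.02,0,0,0,1],[0,0,0.015,0,0,0,1],[0,0,0.01,0,0,0,1],[0,0,0.01,0,0,0,1],[0,0,0.006,0,0,0,1],[0,0,0.005,0,0,0,1],[0,0,0,0,0,0,1],[0,0,0,0,0,0,1]]]' 60
```

```text
t: 24.65
tcp_pos: [0.6782, 0.0049, -0.0031]
tool_rot: [0.725, 0.689, 0.0, 0.0]
force: [0.1, -0.1, 1.0]
finger_gap: 1.0
gripper_force: 0.0
```

```bash
python3 -m pendant '[[[0,0,0,0,0,0,0.2],[0,0,0,0,0,0,0.2],[0,0,0,0,0,0,0.2],[0,0,0,0,0,0,0.2],[0,0,0,0,0,0,0.2],[0,0,0,0,0,0,0.2],[0,0,0,0,0,0,0.2],[0,0,0,0,0,0,0.2]]]' 60
```

```text
t: 25.45
tcp_pos: [0.6776, 0.005, -0.0028]
tool_rot: [0.725, 0.689, -0.0, -0.0]
force: [-2.1, -0.4, 5.2]
finger_gap: 0.577
gripper_force: 65.1
```

```bash
python3 -m pendant '[[[0,0,-0.01,0,0,0,0.2],[0,0,-0.02,0,0,0,0.2],[0,0,-0.03,0,0,0,0.2],[0,0,-0.04,0,0,0,0.2],[0,0,-0.04,0,0,0,0.2],[0,0,-0.025,0,0,-0.42,0.2],[0.0133,-0.0112,0,0,0,0,0.2],[0.0265,-0.0225,0,0,0,0,0.2],[0.0265,-0.0225,0,0,0,0,0.2],[0.0265,-0.0225,0,0,0,0,0.2],[0.0265,-0.0225,0,0,0,0,0.2],[0.0265,-0.0225,0,0,0,0,0.2],[0.0265,-0.0225,0,0,0,0,0.2],[0.0265,-0.0225,0,0,0,0,0.2],[0.0265,-0.0225,0,0,0,0,0.2],[0.0265,-0.0225,0,0,0,0,0.2],[0.0265,-0.0225,0,0,0,0,0.2],[0.0265,-0.0225,0,0,0,0,0.2],[0.0265,-0.0225,0,0,0,0,0.2],[0.0133,-0.0112,0,0,0,0,0.2]]]' 60
python3 -m pendant '[[[0,0,0,0,0,0,0.2],[0,0,0,0,0,0,0.2],[0,0,0,0,0,0,0.2]]]' 60
```

```text
t: 27.45
tcp_pos: [0.4399, 0.2819, 0.1274]
tool_rot: [0.707, 0.707, -0.002, -0.001]
force: [-0.8, -1.2, -5.6]
finger_gap: 0.573
gripper_force: 64.0
t: 27.75
tcp_pos: [0.445, 0.2803, 0.1285]
tool_rot: [0.708, 0.706, 0.0, 0.0]
force: [0.0, 0.1, -4.4]
finger_gap: 0.577
gripper_force: 64.0
```

```bash
python3 -m pendant '[[[0,0,0.02,0,0,0,0.2],[0,0,0.025,0,0,0,0.2],[0,0,0.025,0,0,0,0.2],[0,0,0.02,0,0,0,0.2],[0,0,0.01,0,0,0,0.2],[0,0,0.005,0,0,0,0.2],[0,0,0.003,0,0,0,0.2],[0,0,0.003,0,0,0,0.2],[0,0,0.002,0,0,0,0.2],[0,0,0,0,0,0,0.2],[0,0,0,0,0,0,0.2]]]'
```

```text
t: 28.85
tcp_pos: [0.4444, 0.281, 0.0385]
tool_rot: [0.707, 0.707, 0.0, 0.0]
force: [-0.0, 0.1, -6.0]
finger_gap: 0.579
gripper_force: 63.9
```

```bash
python3 -m pendant '[[[0,0,0.0015,0,0,0,0.2],[0,0,0.0008,0,0,0,0.2],[0,0,0,0,0,0,0.2],[0,0,0,0,0,0,0.2]]]'
```

```text
t: 29.25
tcp_pos: [0.4445, 0.281, 0.0372]
tool_rot: [0.707, 0.707, 0.0, 0.0]
force: [-1.2, 0.0, 6.0]
finger_gap: 0.578
gripper_force: 65.1
```

```bash
python3 -m pendant '[[[0,0,0,0,0,0,1],[0,0,0,0,0,0,1],[0,0,0,0,0,0,1],[0,0,0,0,0,0,1],[0,0,0,0,0,0,1],[0,0,0,0,0,0,1],[0,0,0,0,0,0,1],[0,0,-0.02,0,0,0,1],[0,0,-0.04,0,0,0,1],[0,0,-0.05,0,0,0,1],[0,0,-0.05,0,0,0,1],[0,0,-0.04,0,0,0,1],[0,0,0,0,0,0,1]]]'
python3 -m pendant '[[[-0.018,-0.0006,0,0,0,0,1],[-0.0361,-0.0012,0,0,0,0,1],[-0.0361,-0.0012,0,0,0,0,1],[-0.0361,-0.0012,0,0,0,0,1],[-0.0361,-0.0012,0,0,0,0,1],[-0.0361,-0.0012,0,0,0,0,1],[-0.0361,-0.0012,0,0,0,0,1],[-0.0361,-0.0012,0,0,0,0,1],[-0.0361,-0.0012,0,0,0,0,1],[-0.0361,-0.0012,0,0,0,0,1],[-0.0361,-0.0012,0,0,0,0,1],[-0.0361,-0.0012,0,0,0,0,1],[-0.0361,-0.0012,0,0,0,0,1],[-0.0361,-0.0012,0,0,0,0,1],[-0.0361,-0.0012,0,0,0,0,1],[-0.0361,-0.0012,0,0,0,0,1],[-0.0361,-0.0012,0,0,0,0,1],[-0.0361,-0.0012,0,0,0,0,1],[-0.0361,-0.0012,0,0,0,0,1],[-0.0361,-0.0012,0,0,0,0,1]]]'
cat > look.py <<'E'
from h import *
from station import eyes,monitor
s=monitor.sense();print(s["t"],s["tcp_pos"])
for n in ["scene","side","wrist"]:
    d=eyes.snapshot(n);P,C,_=cloud(d)
    f=lambda s,b:print(s,n,b.sum(),rect(P[b]) if b.sum()>30 else 0)
    g=lambda x,y,z,r,h=.006:(abs(P[:,0]-x)<r)&(abs(P[:,1]-y)<r)&(abs(P[:,2]-z)<h)
    f("tube tray",g(.536,-.283,.129,.05)); f("carton tray",g(.426,-.283,.124,.05))
    f("tube bay",g(.6106,-.0375,.13,.045)); f("carton bay",g(.615,.0555,.125,.045))
    f("parcel",g(.444,.281,.09,.09)); f("mug",g(.708,-.293,.09,.06)); f("tape",g(.423,.08,.048,.06));f("stamp",g(.424,-.087,.062,.05));f("penpot",g(.704,.32,.095,.06))
    cv2.imwrite(f"pics/{n}_{s['t']:.1f}.png",d["pixels"][:,:,::-1])
E
python3 look.py;ls pics
```

```text
t: 30.55
tcp_pos: [0.4472, 0.2821, 0.201]
tool_rot: [0.707, 0.707, 0.005, 0.002]
force: [-0.4, 0.1, -1.0]
finger_gap: 1.002
gripper_force: 0.0
t: 32.55
tcp_pos: [0.4228, -0.2827, 0.1943]
tool_rot: [0.708, 0.707, -0.0, -0.003]
force: [0.7, -0.6, -0.4]
finger_gap: 0.995
gripper_force: 0.0
32.55 [ 0.4227874  -0.28271862  0.19426868]
tube tray scene 307 (array([ 535.8, -284.2]), array([56. , 54.1]), 17.6)
carton tray scene 315 (array([ 424.9, -282.2]), array([61.6, 52.2]), 89.8)
tube bay scene 0 0
carton bay scene 0 0
parcel scene 1709 (array([445.2, 281.6]), array([129.8,  54.7]), 89.2)
mug scene 285 (array([ 709. , -292.8]), array([77.4, 77.8]), 52.5)
tape scene 408 (array([423.6,  81.5]), array([88.6, 88.8]), 43.1)
stamp scene 66 (array([426.5, -83.6]), array([16.9, 26.9]), 36.0)
penpot scene 662 (array([703.8, 320.2]), array([75.3, 74.9]), 76.3)
tube tray side 823 (array([ 535.6, -286.1]), array([55.1, 54.9]), 48.5)
carton tray side 1022 (array([ 425. , -282.4]), array([50.4, 62.9]), 0.0)
tube bay side 0 0
carton bay side 0 0
parcel side 579 (array([445. , 281.1]), array([ 49.5, 136.5]), 0.6)
mug side 398 (array([ 708.1, -295.1]), array([78.5, 76.5]), 75.3)
tape side 160 (array([446.9,  80.6]), array([38.9, 90.8]), 5.4)
stamp side 65 (array([417.4, -96.4]), array([12.1, 22.9]), 63.3)
penpot side 155 (array([704.2, 319.3]), array([76.1, 74.9]), 62.9)
tube tray wrist 3411 (array([ 535.1, -285.1]), array([54.8, 55.1]), 83.2)
carton tray wrist 3980 (array([ 424.1, -282.1]), array([59.8, 50.3]), 89.8)
tube bay wrist 0 0
carton bay wrist 0 0
parcel wrist 0 0
mug wrist 1528 (array([ 705.7, -295.6]), array([73.5, 77.9]), 23.9)
tape wrist 0 0
stamp wrist 0 0
penpot wrist 0 0
s2.png
s4.png
scene0.png
scene_32.5.png
side0.png
side3.png
side_32.5.png
top.png
w1.png
w4.png
wrist3.png
wrist_32.5.png
```

Parcel lies at (445,281), under 3 mm from the plate centre, and nothing else has moved. Now grip the carton, a little lower than before.

```bash
python3 -m pendant '[[[0,0,0,0,0,0,1],[0,0,0.01,0,0,0,1],[0,0,0.02,0,0,0,1],[0,0,0.02,0,0,0,1],[0,0,0.02,0,0,0,1],[0,0,0.02,0,0,0,1],[0,0,0.02,0,0,0,1],[0,0,0.02,0,0,0,1],[0,0,0.01,0,0,0,1],[0,0,0,0,0,0,1],[0,0,0,0,0,0,0.2],[0,0,0,0,0,0,0.2],[0,0,0,0,0,0,0.2],[0,0,0,0,0,0,0.2],[0,0,0,0,0,0,0.2],[0,0,0,0,0,0,0.2],[0,0,0,0,0,0,0.2],[0,0,0,0,0,0,0.2]]]' 45
```

```text
t: 34.5
tcp_pos: [0.4253, -0.2826, 0.0853]
tool_rot: [0.707, 0.707, -0.0, 0.001]
force: [-1.1, 0.6, 6.8]
finger_gap: 0.578
gripper_force: 47.5
```

```bash
python3 -m pendant '[[[0,0,-0.01,0,0,0,0.2],[0,0,-0.03,0,0,0,0.2],[0,0,-0.04,0,0,0,0.2],[0,0,-0.04,0,0,0,0.2],[0,0,-0.03,0,0,0,0.2],[0.0151,0.0085,0,0,0,0,0.2],[0.0302,0.017,0,0,0,0,0.2],[0.0302,0.017,0,0,0,0,0.2],[0.0302,0.017,0,0,0,0,0.2],[0.0302,0.017,0,0,0,0,0.2],[0.0302,0.017,0,0,0,0,0.2],[0.0302,0.017,0,0,0,0,0.2],[0.0302,0.017,0,0,0,0,0.2],[0.0302,0.017,0,0,0,0,0.2],[0.0302,0.017,0,0,0,0,0.2],[0.0302,0.017,0,0,0,0,0.2],[0.0302,0.017,0,0,0,0,0.2],[0.0302,0.017,0,0,0,0,0.2],[0.0302,0.017,0,0,0,0,0.2],[0.0151,0.0085,0,0,0,-0.54,0.2]]]' 45
python3 -m pendant '[[[0,0,0,0,0,0,0.2],[0,0,0.02,0,0,0,0.2],[0,0,0.03,0,0,0,0.2],[0,0,0.03,0,0,0,0.2],[0,0,0.02,0,0,0,0.2],[0,0,0.02,0,0,0,0.2],[0,0,0.01,0,0,0,0.2],[0,0,0.005,0,0,0,0.2],[0,0,0.003,0,0,0,0.2],[0,0,0,0,0,0,0.2],[0,0,0,0,0,0,0.2]]]'
```

```text
t: 36.5
tcp_pos: [0.615, 0.0593, 0.2017]
tool_rot: [0.683, 0.731, -0.001, -0.002]
force: [0.2, -0.2, -2.3]
finger_gap: 0.576
gripper_force: 48.0
t: 37.6
tcp_pos: [0.6162, 0.0558, 0.0946]
tool_rot: [0.684, 0.729, 0.0, 0.001]
force: [0.2, -0.2, -3.3]
finger_gap: 0.576
gripper_force: 47.9
```

```bash
python3 -m pendant '[[[0,0,0.003,0,0,0,0.2],[0,0,0.003,0,0,0,0.2],[0,0,0.002,0,0,0,0.2],[0,0,0.0012,0,0,0,0.2],[0,0,0.001,0,0,0,0.2],[0,0,0,0,0,0,0.2],[0,0,0,0,0,0,0.2]]]'
```

```text
t: 38.3
tcp_pos: [0.6156, 0.0559, 0.0864]
tool_rot: [0.684, 0.729, -0.0, -0.0]
force: [-2.5, 0.9, 4.1]
finger_gap: 0.572
gripper_force: 48.7
```

```bash
python3 -m pendant '[[[0,0,0,0,0,0,1],[0,0,0,0,0,0,1],[0,0,0,0,0,0,1],[0,0,0,0,0,0,1],[0,0,0,0,0,0,1],[0,0,0,0,0,0,1],[0,0,0,0,0,0,1],[0,0,-0.02,0,0,0,1],[0,0,-0.04,0,0,0,1],[0,0,-0.05,0,0,0,1],[0,0,-0.03,0,0,0.54,1],[0,0,0,0,0,0,1]]]'
python3 -m pendant '[[[-0.0152,-0.0036,0,0,0,0,1],[-0.0304,-0.0071,0,0,0,0,1],[-0.0304,-0.0071,0,0,0,0,1],[-0.0304,-0.0071,0,0,0,0,1],[-0.0304,-0.0071,0,0,0,0,1],[-0.0304,-0.0071,0,0,0,0,1],[-0.0304,-0.0071,0,0,0,0,1],[-0.0304,-0.0071,0,0,0,0,1],[-0.0304,-0.0071,0,0,0,0,1],[-0.0304,-0.0071,0,0,0,0,1],[-0.0304,-0.0071,0,0,0,0,1],[-0.0304,-0.0071,0,0,0,0,1],[-0.0304,-0.0071,0,0,0,0,1],[-0.0304,-0.0071,0,0,0,0,1],[-0.0152,-0.0036,0,0,0,0,1],[0,0,0,0,0,0,1],[0,0,0,0,0,0,1]]]'
python3 look.py | grep -E "^[0-9]|tube|carton"
```

```text
t: 39.5
tcp_pos: [0.6186, 0.0557, 0.2023]
tool_rot: [0.708, 0.707, 0.003, 0.004]
force: [-0.1, 0.6, 0.4]
finger_gap: 1.0
gripper_force: 0.0
t: 41.2
tcp_pos: [0.5351, -0.2838, 0.1968]
tool_rot: [0.708, 0.707, 0.0, -0.001]
force: [-0.7, 0.3, -0.2]
finger_gap: 1.0
gripper_force: 0.0
41.2 [ 0.53513099 -0.2838325   0.19681229]
tube tray scene 304 (array([ 535.7, -283.4]), array([54.8, 53.6]), 41.6)
carton tray scene 0 0
tube bay scene 0 0
carton bay scene 755 (array([615.4,  56.9]), array([51.6, 60.6]), 2.9)
tube tray side 825 (array([ 535.4, -286.3]), array([55.2, 54.3]), 46.1)
carton tray side 0 0
tube bay side 0 0
carton bay side 168 (array([629.4,  56.7]), array([22., 65.]), 2.4)
tube tray wrist 3196 (array([ 534.8, -285.4]), array([55. , 55.4]), 45.2)
carton tray wrist 0 0
tube bay wrist 0 0
carton bay wrist 0 0
```

Carton is back within about 1 mm. Now the tube.

```bash
python3 -m pendant '[[[-0.0015,0,0.01,0,0,0,1],[0,0,0.02,0,0,0,1],[0,0,0.02,0,0,0,1],[0,0,0.02,0,0,0,1],[0,0,0.02,0,0,0,1],[0,0,0.02,0,0,0,1],[0,0,0.02,0,0,0,1],[0,0,0.01,0,0,0,1],[0,0,0,0,0,0,1],[0,0,0,0,0,0,1],[0,0,0,0,0,0,0.2],[0,0,0,0,0,0,0.2],[0,0,0,0,0,0,0.2],[0,0,0,0,0,0,0.2],[0,0,0,0,0,0,0.2],[0,0,0,0,0,0,0.2],[0,0,0,0,0,0,0.2],[0,0,0,0,0,0,0.2]]]' 40
```

```text
t: 43.15
tcp_pos: [0.5362, -0.2862, 0.0869]
tool_rot: [0.707, 0.707, 0.0, 0.001]
force: [-1.4, -0.4, 5.6]
finger_gap: 0.647
gripper_force: 42.2
```

```bash
python3 -m pendant '[[[0,0,-0.01,0,0,0,0.2],[0,0,-0.03,0,0,0,0.2],[0,0,-0.04,0,0,0,0.2],[0,0,-0.03,0,0,0,0.2],[0,0,-0.01,0,0,0,0.2],[0.0155,0.0047,0,0,0,0,0.2],[0.0309,0.0094,0,0,0,0,0.2],[0.0309,0.0094,0,0,0,0,0.2],[0.0309,0.0094,0,0,0,0,0.2],[0.0309,0.0094,0,0,0,0,0.2],[0.0309,0.0094,0,0,0,0,0.2],[0.0309,0.0094,0,0,0,0,0.2],[0.0309,0.0094,0,0,0,0,0.2],[0.0309,0.0094,0,0,0,0,0.2],[0.0309,0.0094,0,0,0,0,0.2],[0.0155,0.0047,0,0,0,0,0.2],[0,0,0,0,0,0,0.2],[0,0,0,0,0,0,0.2]]]' 40
python3 -m pendant '[[[0,0,0.02,0,0,0,0.2],[0,0,0.03,0,0,0,0.2],[0,0,0.03,0,0,0,0.2],[0,0,0.02,0,0,0,0.2],[0,0,0.005,0,0,0,0.2],[0,0,0.003,0,0,0,0.2],[0,0,0,0,0,0,0.2],[0,0,0,0,0,0,0.2]]]'
```

```text
t: 44.95
tcp_pos: [0.6105, -0.0387, 0.1808]
tool_rot: [0.707, 0.707, -0.001, -0.001]
force: [0.5, -0.6, -2.5]
finger_gap: 0.644
gripper_force: 43.3
t: 45.75
tcp_pos: [0.612, -0.0391, 0.0964]
tool_rot: [0.708, 0.707, 0.001, 0.001]
force: [0.1, -0.4, -2.0]
finger_gap: 0.641
gripper_force: 43.3
```

```bash
python3 -m pendant '[[[0,0,0.003,0,0,0,0.2],[0,0,0.003,0,0,0,0.2],[0,0,0.002,0,0,0,0.2],[0,0,0.0015,0,0,0,0.2],[0,0,0.001,0,0,0,0.2],[0,0,0,0,0,0,0.2],[0,0,0,0,0,0,0.2]]]'
```

```text
t: 46.45
tcp_pos: [0.6112, -0.0385, 0.088]
tool_rot: [0.707, 0.707, -0.0, 0.0]
force: [-3.2, 0.2, 5.5]
finger_gap: 0.64
gripper_force: 44.0
```

Contact; release, rise and step aside to look.

```bash
python3 -m pendant '[[[0,0,0,0,0,0,1],[0,0,0,0,0,0,1],[0,0,0,0,0,0,1],[0,0,0,0,0,0,1],[0,0,0,0,0,0,1],[0,0,0,0,0,0,1],[0,0,0,0,0,0,1],[0,0,-0.02,0,0,0,1],[0,0,-0.04,0,0,0,1],[0,0,-0.05,0,0,0,1],[0,0,-0.05,0,0,0,1],[-0.03,-0.02,0,0,0,0,1],[-0.04,-0.03,0,0,0,0,1],[-0.04,-0.03,0,0,0,0,1],[-0.04,-0.03,0,0,0,0,1],[-0.03,-0.02,0,0,0,0,1],[0,0,0,0,0,0,1],[0,0,0,0,0,0,1],[0,0,0,0,0,0,1],[0,0,0,0,0,0,1]]]'
python3 look.py | grep -v wrist
```

```text
t: 48.45
tcp_pos: [0.5077, -0.1815, 0.2149]
tool_rot: [0.707, 0.707, 0.0, -0.0]
force: [-0.3, -0.6, 0.0]
finger_gap: 1.0
gripper_force: 0.0
48.45 [ 0.50771651 -0.18146696  0.21493711]
tube tray scene 0 0
carton tray scene 0 0
tube bay scene 500 (array([611.6, -36.5]), array([54.8, 53.6]), 48.0)
carton bay scene 755 (array([615.1,  56.9]), array([52.3, 61.8]), 3.4)
parcel scene 1701 (array([445.5, 281.8]), array([ 53.1, 130.7]), 0.6)
mug scene 286 (array([ 708.5, -293.8]), array([79.9, 77.7]), 83.8)
tape scene 411 (array([422.7,  81.6]), array([88. , 89.3]), 79.9)
stamp scene 63 (array([425.7, -83.5]), array([18.8, 26.6]), 40.3)
penpot scene 651 (array([704.1, 319.8]), array([75.6, 74.6]), 76.4)
tube tray side 0 0
carton tray side 0 0
tube bay side 444 (array([610.6, -38.9]), array([54.5, 53.9]), 83.9)
carton bay side 269 (array([614.9,  55.4]), array([50.5, 63.8]), 4.2)
parcel side 273 (array([432.6, 280.3]), array([ 23.9, 133.9]), 0.9)
mug side 405 (array([ 708.5, -295. ]), array([77.9, 76.7]), 78.1)
tape side 227 (array([421.3,  71.7]), array([75.4, 88.6]), 84.8)
stamp side 90 (array([421.2, -92. ]), array([26.2, 21.5]), 12.7)
penpot side 156 (array([704.2, 318.2]), array([74.9, 75.5]), 36.5)
```

Everything is in place to within 2 mm.

```bash
python3 -c "
from station import job
print(job.sign_off())"
```

```text
the job is handed in; nothing more can be done
None
```

The job is handed in at about 48 s; by the last camera look, the parcel lay about 3 mm from the scale plate's centre, the tube and carton stood within about 2 mm of their starting places, and no bystander had moved.

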